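# Raise the funnel stand by one button hole and seat the funnel

### The arm

A 6-joint arm with a two-finger parallel gripper is mounted at the origin on a cart in front of the work surface, level with it; the furniture and walls round the work are solid. World frame = base frame: x ahead of the robot, y to its left, z up, the work surface at z = 0. Lengths are in m, angles in rad, forces in N, time in s.
With the tool pointing down it reaches from about 0.35 to 0.775 m from the base axis. Payload 7.3 kg.
Tool frame: the origin (TCP) lies at the centre of the arm's flange, where the gripper is bolted on; the fingertips stand 178 mm ahead of it and the grasp point (between the pads) lies 159 mm ahead of it (tip_extent is the distance from the TCP to the fingertips, in m); z points along the fingers, y is the line along which they close (so a half turn about z gives the same grasp; the last joint's range is limited). The gripper opens to 92 mm and grips with 3 to 60 N. Pads are 19 mm wide; open, the fingers measure 130 mm over their backs; the gripper's body (75 mm by 190 mm) begins 47 mm behind the grasp point.
Start: joints at [-1.47, 0.342, 1.524, -0, 1.275, -0.146], TCP at [0.128, -0.509, 0.405] pointing down, gripper open.
Joint ranges: [-2.53, 2.53], [-0.77, 2.02], [0.04, 2.7], [-1, 4.14], [0.28, 2.66], [-3.11, 3.11]. Speed limits (rad/s): [2.57, 2.57, 3.14, 3.14, 3.14, 3.14].

### API

Orientations are given as [roll, pitch, yaw] about the fixed x, y, z axes, in that order (R = Rz(yaw) Ry(pitch) Rx(roll)).
In Python, from cell import * gives the robot as it stands.
- The arm moves only by the tool arm_command, never from a script. Its arguments are lists of equal length, an entry for each row: "xyz": the shift along the world's x, y, z in mm, a list of three; "spin": the turn about the world's z in degrees. In form: {"xyz": [[tx, ty, tz], ...], "spin": [spin, ...]}. A call has 1 to 20 rows; each row shifts and turns the commanded pose from where the row before left it; what a row does not reach is not made up. A row lasts 1/10 s, in which the tool goes at most 50 mm and 8.59 degrees, less where a joint would pass 70% of its speed; a pose out of reach is approached as far as the arm can. A call with a gripper value outside its range is refused whole. "jaw" is the opening, from -1 (shut) to 1 (fully open), set as the call begins (left out, the last holds). The fingers move at their own pace and stop on an object; "squeeze" is the grip in N (left out, the last holds). Time passes only in rows, so rows that do not move let the fingers close. It gives the time, the measured TCP pose, the force, the opening and the grip force at its end, in the units of the state.
- observe(): the state, without advancing time (a new reading comes with each control period).
- read_camera(name): name is "side" or "top"; returns a dict with "img" (384x512x3 uint8, red, green, blue), "depth" (384x512 float32, m along the optical axis (not along the pixel's ray), 0 where there is no reading), "fx", "fy", "cx", "cy" (pixels), "dist_coeffs" ([k1, k2, p1, p2, k3] as OpenCV has them; the pictures are not rectified), "world_from_camera" (4x4, takes a point from camera to world coordinates). Camera axes: x right, y up, looking along -z (the intrinsics and any distortion apply to the point x, -y, -z); pixel columns grow to the right and rows downward; lengths in m; the calibration is good to about 2 mm. A picture is of the moment at which its call begins.
- hand_in(): hands the job in; it is judged then, once.
The state is a dict: "time": time; "qpos": joint angles; "qvel": joint speeds; "joint_efforts": joint torques, N m; "tool_pos": TCP position; "tool_rot": TCP orientation; "contact_force": force on the tool from outside, world axes, zero at the start; "torque": the same for the moment, N m; "opening": finger opening in m; "grip_force": force on a finger pad.
Only numpy, scipy, OpenCV 4.12 (cv2) and the standard library are available. Lean on these libraries where they do the work, as an engineer would, in place of code of your own. Each camera call takes 0.05 s, during which the arm holds its last target. There are 200 camera calls.

### The job

The ring of the funnel stand is one hole too low: the funnel's stem would reach down into the beaker below it. Press in the sprung button of the column, slide the sleeve with the ring up until the button snaps fully out through the next hole, and never force the sleeve against the button; then lift the funnel out of the small beaker at the left and set it gently upright in the ring. Leave the beakers and everything else standing where they are.

Things in the scene. Friction and masses are not known exactly. Their poses are not given: they have to be found in the camera images.
- stand: Funnel stand, heavy, firm on the bench: grey base plate 100 (its x) x 180 mm (its y), top face 13 mm above the bench, and a square steel post 22 x 22 mm, 207 mm tall, at (0, -52) mm. Origin: centre of the base's underside; z up, +y points from the post to the ring, -x is the front, which carries the button and faces the robot (turned up to 0.35 rad).
- column (a point): Point on the axis of post and sleeve at the height of the button, 195 mm above the bench; fixed to the stand. Gripping here from above, fingers closing along the stand's x on front and back of the sleeve, presses the button flush and holds the sleeve at once. Keep the fingertips less than 18 mm below this point, so that the next hole is not covered.
- sleeve: Square aluminium tube 28 x 28 mm, 121 mm long with end plug, sliding up and down on the post, 0.2 to 0.35 kg, rubbing with 1 N; it carries the ring. Flat faces; a black collar, 4 mm proud, on the lowest 22 mm. Origin: centre of its lower end, 101 mm above the bench at the start; axes as the stand's. If let go with the button in, it sinks slowly.
- sleeve_top (a point): Centre of the sleeve's top end, 121 mm above its lower end. The front wall, 2.5 mm thick, has three round holes of 11 mm in a row. At the start the button stands in the uppermost, 27 mm below this point, with about 1 mm of play; the next is 20 to 40 mm lower, drilled by hand, so it must be felt for.
- button: Sprung steel button of the post, 10 mm thick, domed end to the stand's -x. Origin: tip of the dome; in the stand's frame x = -20 mm fully out (6 mm proud, locks the sleeve both ways), -14 flush with the sleeve's face, -11.5 tucked in behind its wall. Spring 2 to 5 N. Pressed flush, a lift of 10 to 16 N cams it under; it snaps out at the next hole and stops the sleeve hard: stay under 22 N on it.
- ring (a point): Centre of the steel wire ring for the funnel, at the top of the wire (6 mm thick; opening 42 mm, outside 54 mm). Carried by the sleeve: 92 mm from the column's axis along the stand's +y, 19 mm above the sleeve's lower end, 120 mm above the bench at the start.
- funnel: White porcelain filter funnel, 40 to 70 g. Origin: lower end of the stem, z up. Stem 10 mm thick, 30 mm long, short cone (36 mm), then a flat shoulder and a round cup 56 mm wide from 43 to 75 mm above the origin: grip it there. Starts upright on the small beaker, shoulder on its rim, top 98 mm above the bench. Seated in the ring, the shoulder lies on the wire, the origin 43 mm below ring.
- rest_beaker: Small glass beaker, 54 dia x 66 mm, standing on the bench at the left, in which the funnel is parked. Origin: centre of its underside.
- receiver: Larger glass beaker, 68 dia x 87 mm, standing on the stand's base plate under the ring, its rim 100 mm above the bench. Origin: centre of its underside.
- vial_a: Bystander: small vial with black cap, 22 mm wide, 58 mm tall, on the bench. Origin: centre of its underside.
- timer: Bystander: flat count-down timer, 64 x 64 x 21 mm, on the bench. Origin: centre of its underside.
- lying_bottle: Bystander: small white bottle lying on its side, 35 x 86 x 35 mm, on the bench. Origin: centre of its underside.
Things that resemble listed ones, but are neither listed nor needed, are in the scene too. What is shaped like the rest_beaker but yellow is not meant.

How it is judged:
By the outcome, as a careful person would: the job done as asked, in the order asked, and still so for the second after the job is handed in, with the robot touching nothing.
It also fails if it takes over 64 s, if anything falls off the work surface, if the arm or the gripper's body presses on something with over 40 N, if the wrist force passes 120 N, or if a joint passes its speed limit or range.

## Working session

There is one attempt and no reset: what is moved stays moved. The work goes in short steps, Python scripts to look and compute and a tool call to move; the robot and the scene stay as the last step left them, time stands still between calls to the robot, and variables do not carry over. Pictures are saved under pics/ and viewed, at most 10 in all, crops included, and the job is handed in when it is done.

Besides the shell and the picture viewer there is one more tool, called after "Call:" as name(argument=value, ...), one argument or row to a line, values as JSON. arm_command: Moves the arm, as the interface text tells. Its arguments: {"type":"object","properties":{"xyz":{"type":"array","items":{"type":"array","items":{"type":"number"}}},"spin":{"type":"array","items":{"type":"number"}},"jaw":{"type":"number"},"squeeze":{"type":"number"}},"required":["xyz","spin"]}

```bash
mkdir -p pics
cat > h.py <<'E'
from cell import *
import numpy as np, cv2
def K(c): return np.array([[c['fx'],0,c['cx']],[0,c['fy'],c['cy']],[0,0,1.]])
def cloud(c):
    h,w=c['depth'].shape
    u,v=np.meshgrid(np.arange(w),np.arange(h))
    p=cv2.undistortPoints(np.stack([u,v],-1).reshape(-1,1,2).astype(float),K(c),np.array(c['dist_coeffs'],float)).reshape(h,w,2)
    d=c['depth']; P=np.stack([p[...,0]*d,-p[...,1]*d,-d],-1)
    T=np.array(c['world_from_camera']); W=P@T[:3,:3].T+T[:3,3]; W[d==0]=np.nan
    return W
def ray(c,u,v,z):
    p=cv2.undistortPoints(np.array([[[u,v]]],float),K(c),np.array(c['dist_coeffs'],float)).ravel()
    T=np.array(c['world_from_camera']); d=T[:3,:3]@np.array([p[0],-p[1],-1]); o=T[:3,3]
    return o+d*(z-o[2])/d[2]
def save(c,n,s=1.5): cv2.imwrite('pics/'+n,cv2.resize(c['img'][...,::-1],None,fx=s,fy=s))
E
python3 - <<'E'
from h import *
import pickle
for n in('side','top'):
    c=read_camera(n); save(c,n+'0.png'); pickle.dump(c,open(n+'0.pkl','wb')); print(n,np.round(c['world_from_camera'],3).tolist(),c['fx'])
s=observe(); print(s)
E
```

```text
side [[-0.907, 0.129, -0.4, -0.092], [-0.42, -0.324, 0.848, 1.547], [-0.02, 0.937, 0.348, 0.713], [0.0, 0.0, 0.0, 1.0]] 427.81282616849273
top [[-0.214, 0.943, -0.254, 0.11], [-0.977, -0.205, 0.061, 0.241], [0.005, 0.261, 0.965, 1.896], [0.0, 0.0, 0.0, 1.0]] 478.52162665748193
{'time': 0.1, 'qpos': array([-1.47000455e+00,  3.42629122e-01,  1.52489195e+00,  4.43709418e-06,
        1.27542621e+00, -1.45990179e-01]), 'qvel': array([ 0.00146491, -0.00130223, -0.0012848 , -0.0005205 , -0.00030071,
       -0.00018077]), 'joint_efforts': array([ 2.01208502e-03, -4.32004738e+01, -2.44696355e+01,  7.19288900e-02,
        5.26233972e-02, -5.59452951e-05]), 'tool_pos': array([ 0.12826449, -0.50896756,  0.40413704]), 'tool_rot': array([-3.14025305e+00, -2.01258964e-04,  2.46780527e-01]), 'contact_force': array([ 0.19677806, -0.3408036 ,  0.32588635]), 'torque': array([-0.01757731, -0.00015179, -0.00586911]), 'grip_force': 0.0, 'opening': 0.09179169708703447}
```

View pics/side0.png

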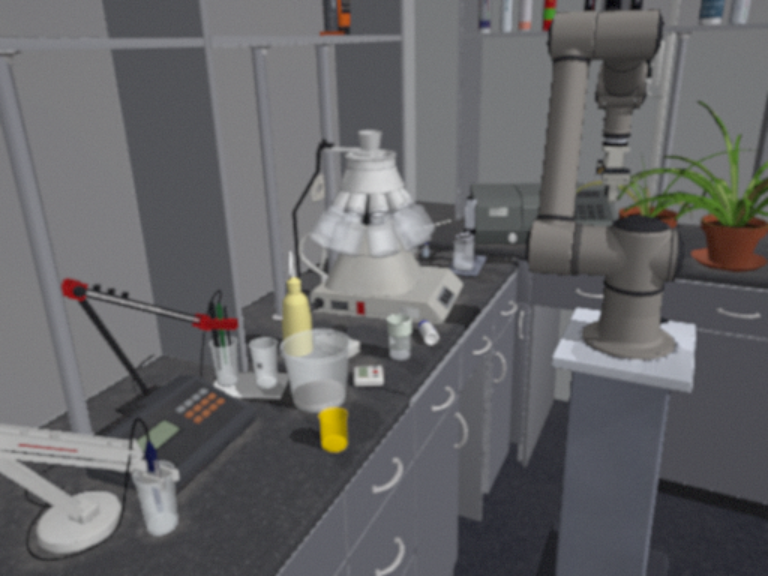

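View pics/top0.png

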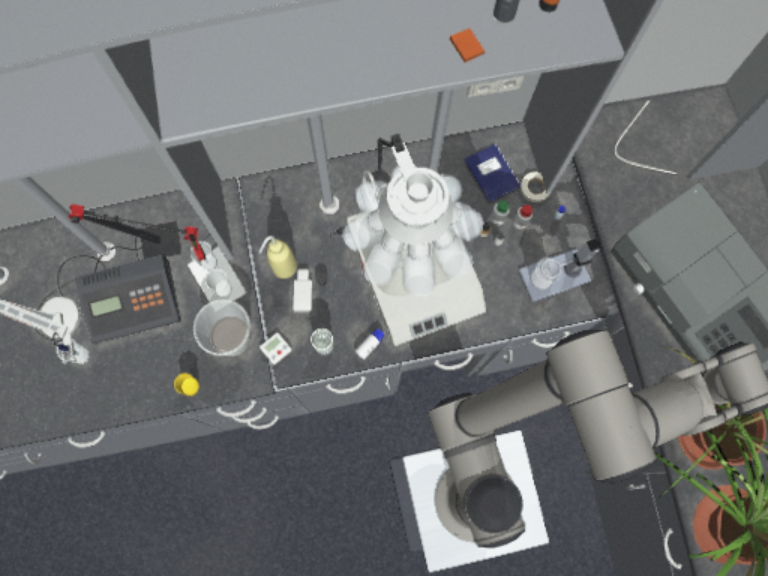

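The stand is probably at about (560,270) in the top view, with a beaker/funnel candidate at (321,342). In the side view they are near (465,250) and (400,335). I'll zoom in on both.

Run:
```python
from h import *
import pickle
t=pickle.load(open('top0.pkl','rb'));s=pickle.load(open('side0.pkl','rb'))
def crop(c,u0,v0,w,h): return cv2.resize(c['img'][v0:v0+h,u0:u0+w,::-1],(400,300),interpolation=cv2.INTER_CUBIC)
a=np.vstack([np.hstack([crop(t,340,145,72,54),crop(t,170,190,100,75)]),np.hstack([crop(s,280,140,64,48),crop(s,220,200,80,60)])])
cv2.imwrite('pics/crops0.png',a)
W=cloud(t)
print(np.nanmin(W[...,2][150:210,330:400]))
print(ray(t,214,228,0.098),ray(t,364,181,.1))
for v in range(155,206,3): print(v,[tuple(np.round(1000*W[v,u]).astype(int)) if W[v,u,2]>.0 else 0 for u in range(346,404,5)])
```

```text
-0.8524871535770802
[0.47158698 0.30303764 0.098     ] [ 0.52928827 -0.31085548  0.1       ]
155 [0, (np.int64(674), np.int64(-318), np.int64(2)), 0, 0, (np.int64(661), np.int64(-381), np.int64(1)), 0, 0, (np.int64(646), np.int64(-444), np.int64(6)), 0, 0, 0, (np.int64(624), np.int64(-522), np.int64(24))]
158 [0, 0, 0, 0, (np.int64(648), np.int64(-378), np.int64(1)), (np.int64(643), np.int64(-398), np.int64(3)), 0, (np.int64(631), np.int64(-437), np.int64(13)), 0, (np.int64(624), np.int64(-481), np.int64(8)), 0, (np.int64(612), np.int64(-520), np.int64(18))]
161 [(np.int64(652), np.int64(-289), np.int64(4)), (np.int64(648), np.int64(-311), np.int64(3)), 0, (np.int64(639), np.int64(-352), np.int64(3)), (np.int64(635), np.int64(-374), np.int64(1)), (np.int64(628), np.int64(-392), np.int64(11)), 0, (np.int64(621), np.int64(-436), np.int64(4)), (np.int64(616), np.int64(-457), np.int64(6)), (np.int64(555), np.int64(-397), np.int64(220)), (np.int64(551), np.int64(-416), np.int64(220)), (np.int64(604), np.int64(-523), np.int64(1))]
164 [(np.int64(640), np.int64(-286), np.int64(3)), 0, (np.i
[... 5363 characters left out ...]
.int64(1)), 0]
200 [0, (np.int64(485), np.int64(-265), np.int64(2)), (np.int64(480), np.int64(-285), np.int64(6)), (np.int64(476), np.int64(-306), np.int64(4)), 0, (np.int64(467), np.int64(-348), np.int64(1)), (np.int64(463), np.int64(-368), np.int64(2)), 0, 0, (np.int64(449), np.int64(-430), np.int64(3)), 0, 0]
203 [(np.int64(478), np.int64(-242), np.int64(1)), (np.int64(473), np.int64(-262), np.int64(3)), 0, (np.int64(464), np.int64(-303), np.int64(0)), 0, (np.int64(454), np.int64(-343), np.int64(5)), (np.int64(451), np.int64(-365), np.int64(1)), 0, (np.int64(442), np.int64(-406), np.int64(0)), (np.int64(435), np.int64(-423), np.int64(13)), (np.int64(431), np.int64(-444), np.int64(10)), 0]
```

View pics/crops0.png

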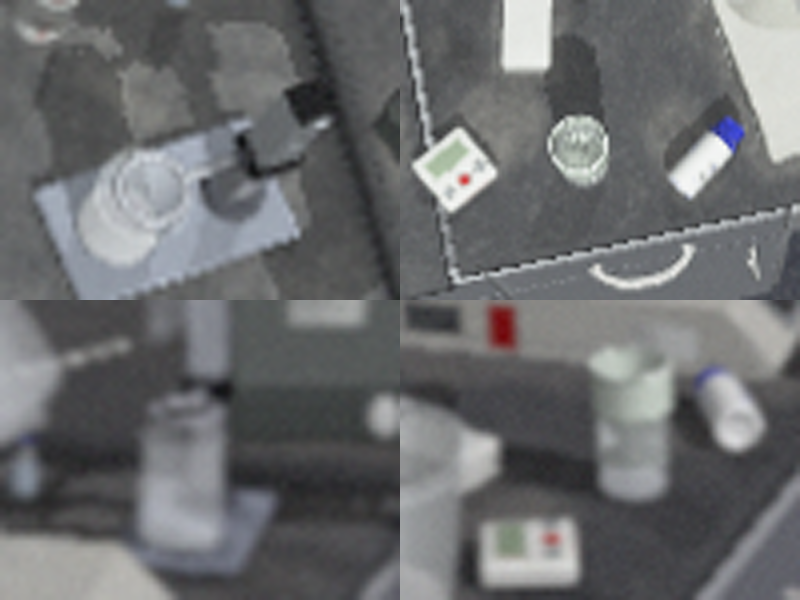

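The crops show the stand: base corners near top pixels (347,179), (355,199) and (394,187), black sleeve plug near (396,163), ring near (367,178). The funnel is in the small beaker near (214,228). Next I'll measure these precisely.

Run:
```python
from h import *
import pickle
t=pickle.load(open('top0.pkl','rb'));s=pickle.load(open('side0.pkl','rb'))
W=cloud(t)
# plate: bluish mask
im=t['img'].astype(int); m=((im[...,2]-im[...,0]>12)&(im.sum(2)>330)).astype(np.uint8)
r=np.zeros_like(m); r[150:215,335:405]=m[150:215,335:405]
print('plate px',r.sum())
q=np.argwhere(r)[:,::-1]
P=np.array([ray(t,u,v,.013)[:2] for u,v in q]); 
box=cv2.minAreaRect(P.astype(np.float32)*1000); print('plate box',box); print(cv2.boxPoints(box))
sub=W[150:215,335:405].reshape(-1,3); T=sub[(sub[:,2]>.205)&(sub[:,2]<.24)]
print('top',len(T),T.mean(0),T.min(0),T.max(0),cv2.minAreaRect((T[:,:2]*1000).astype(np.float32)))
# black plug in image
g=im.sum(2); b=np.zeros_like(m); b[155:172,385:405]=(g[155:172,385:405]<110)
n,l,st,ce=cv2.connectedComponentsWithStats(b); 
for i in range(1,n):
  if st[i,4]>10:
    rr=cv2.minAreaRect(np.array([ray(t,u,v,.222)[:2]*1000 for v,u in np.argwhere(l==i)],np.float32)); print('black',st[i],ce[i],rr)
# funnel in top: points z .08-.11
F=W[215:245,198:232].reshape(-1,3);F=F[(F[:,2]>.07)&(F[:,2]<.12)]
print('fun',len(F),np.median(F,0),F.max(0),F.min(0))
Ws=cloud(s)
for nm,reg,lo,hi in(('funS',(205,250,245,285),.06,.11),('sleeveS',(135,195,285,335),.13,.23),('ringS',(135,195,285,335),.10,.13)):
  a,b2,c,d=reg;F=Ws[a:b2,c:d].reshape(-1,3);F=F[(F[:,2]>lo)&(F[:,2]<hi)]
  F=F[(F[:,1]>-.5)&(F[:,0]<.62)]
  print(nm,len(F),np.median(F,0),F.min(0),F.max(0))
R=sub[(sub[:,2]>.108)&(sub[:,2]<.132)&(sub[:,1]>-.345)]; print('ring',len(R),R.mean(0),R.min(0),R.max(0),cv2.minEnclosingCircle((R[:,:2]*1000).astype(np.float32)))
np.set_printoptions(suppress=True,precision=0); print(R*1000)
```

```text
plate px 578
plate box ((536.6088256835938, -358.7839660644531), (99.55769348144531, 179.12322998046875), 6.896728515625)
[[ 476.4356  -275.84784]
 [ 497.94476 -453.675  ]
 [ 596.78204 -441.7201 ]
 [ 575.2729  -263.89294]]
top 74 [ 0.5419634  -0.40938785  0.21793267] [ 0.5269601  -0.42559553  0.20513146] [ 0.55913173 -0.39454613  0.23310451] ((543.4444580078125, -409.9875183105469), (31.494680404663086, 30.16338539123535), 3.4513204097747803)
black [392 160   9   6  20] [395.8  162.55] ((545.2701416015625, -412.61932373046875), (28.48118019104004, 17.895322799682617), 87.57738494873047)
fun 94 [0.48426134 0.30199602 0.08366589] [0.50960041 0.32805117 0.10676849] [0.45249458 0.27303745 0.07005514]
funS 239 [0.47719145 0.31672255 0.08504668] [0.45124701 0.13322939 0.06050523] [0.5068899  0.33359201 0.10297608]
sleeveS 147 [ 0.53895133 -0.39659654  0.18383086] [ 0.50772395 -0.4338794   0.13200863] [0.55669851 0.04398437 0.22860732]
ringS 78 [ 0.53483039 -0.38064541  0.11848539] [ 0.49909846 -0.42815862  0.10059112] [ 0.56631294 -0.27722787  0.12966459]
ring 53 [ 0.52818017 -0.31886779  
[... 563 characters left out ...]
 110.]
 [ 534. -341.  119.]
 [ 541. -299.  111.]
 [ 530. -344.  117.]
 [ 534. -294.  123.]
 [ 526. -343.  116.]
 [ 533. -296.  113.]
 [ 520. -340.  122.]
 [ 528. -294.  117.]
 [ 529. -300.  110.]
 [ 516. -339.  123.]
 [ 521. -294.  128.]
 [ 516. -338.  112.]
 [ 514. -341.  114.]
 [ 519. -296.  117.]
 [ 517. -298.  122.]
 [ 511. -330.  119.]
 [ 511. -335.  117.]
 [ 512. -301.  122.]
 [ 513. -307.  116.]
 [ 513. -311.  114.]
 [ 512. -315.  114.]
 [ 510. -318.  116.]
 [ 509. -322.  117.]
 [ 508. -325.  118.]
 [ 506. -328.  123.]
 [ 508. -304.  120.]
 [ 507. -307.  123.]
 [ 508. -314.  115.]
 [ 506. -317.  117.]
 [ 504. -318.  124.]
 [ 505. -325.  116.]
 [ 504. -301.  109.]
 [ 499. -311.  117.]]
```

Call:
arm_command(
  xyz=[
    [0,0,20],
    [0,0,20],
    [0,0,20],
    [0,0,20],
    [34.5,8.2,0],
    [34.5,8.2,0],
    [34.5,8.2,0],
    [34.5,8.2,0],
    [34.5,8.2,0],
    [34.5,8.2,0],
    [34.5,8.2,0],
    [34.5,8.2,0],
    [34.5,8.2,0],
    [34.5,8.2,0],
    [34.5,8.2,0],
    [34.5,8.2,0],
    [0,0,0],
    [0,0,0],
  ],
  spin=[0,0,0,0,6.9,6.9,6.9,6.9,6.9,6.9,6.9,6.9,6.9,6.9,6.9,6.9,0,0],
  jaw=1,
  squeeze=30,
)

```text
time: 1.9
tool_pos: [0.5428, -0.4104, 0.4835]
tool_rot: [-3.14, -0.001, 1.692]
contact_force: [-1.0, -0.6, -0.3]
opening: 0.0918
grip_force: 0.0
```

Run:
```python
from h import *
import pickle
t=pickle.load(open('top0.pkl','rb'));s=pickle.load(open('side0.pkl','rb'))
W=cloud(t)
p=W.reshape(-1,3);p=p[~np.isnan(p[:,0])]
print('maxheight mm, rows x .2..., cols y .4..-.5')
for x in np.arange(.25,.8,.05): print(round(x,2),[int(1000*max(p[(abs(p[:,0]-x)<.025)&(abs(p[:,1]-y)<.025)][:,2],default=0)) for y in np.arange(.4,-.55,-.05)])
im=t['img'].astype(int); bri=(im.sum(2)>330).astype(np.uint8); r=np.zeros_like(bri); r[212:242,200:230]=bri[212:242,200:230]
n,l,st,ce=cv2.connectedComponentsWithStats(r); print(st,ce)
i=1+st[1:,4].argmax(); q=np.argwhere(l==i)[:,::-1]
for z in (.098,.066): 
  P=np.array([ray(t,u,v,z)[:2]*1000 for u,v in q],np.float32); print(z,cv2.minAreaRect(P),P.min(0),P.max(0),cv2.minEnclosingCircle(P))
q1=q
im=s['img'].astype(int)
r=np.zeros_like(bri);a=im[203:250,250:285]; r[203:250,250:285]=(a.sum(2)>400)
n,l,st,ce=cv2.connectedComponentsWithStats(r); i=1+st[1:,4].argmax(); q=np.argwhere(l==i)[:,::-1]; print('side mask',st[i])
Ws=cloud(s); 
P=Ws[q[:,1],q[:,0]]; P=P[(P[:,2]>.062)&(P[:,2]<.2)]
print('side pts',len(P),np.percentile(P,[2,50,98],axis=0)*1000)
Q=W[q1[:,1],q1[:,0]]; Q=Q[Q[:,2]>.062]; print('top pts',len(Q),np.percentile(Q,[2,50,98],axis=0)*1000)
# side rays: left/right edge of the cup at each row -> y via plane through cup centre
for v in range(st[i][1],st[i][1]+14,2):
  us=q[q[:,1]==v][:,0]; print(v,us.min(),us.max())
```

```text
maxheight mm, rows x .2..., cols y .4..-.5
0.25 [-829, -828, -825, -834, -820, -828, 265, 300, 449, 599, 758, 760, 749, 0, 0, 0, 0, 0, 234]
0.3 [-828, -827, -834, -828, -832, -818, -829, -826, -822, -850, 0, 0, 0, 0, 0, 0, 0, 0, 29]
0.35 [-824, -824, -97, -93, -831, -234, -827, -827, -100, -103, -103, -828, -830, -239, -104, -102, 0, 0, 25]
0.4 [10, 9, 10, 10, 26, 9, 9, 10, 12, 12, 10, 12, 15, 10, 17, 8, 13, 11, 25]
0.45 [26, 104, 101, 14, 45, 57, 74, 76, 63, 50, 41, 25, 14, 14, 13, 12, 13, 14, 29]
0.5 [33, 106, 103, 97, 29, 79, 87, 241, 239, 86, 82, 88, 15, 18, 127, 122, 126, 22, 25]
0.55 [20, 14, 10, 11, 11, 242, 252, 297, 291, 280, 260, 78, 11, 26, 123, 125, 233, 224, 113]
0.6 [13, 36, 38, 14, 9, 283, 354, 435, 433, 362, 276, 76, 10, 12, 16, 21, 18, 13, 28]
0.65 [11, 37, 39, 46, 227, 282, 432, 484, 485, 429, 315, 267, 52, 66, 17, 13, 13, 12, 30]
0.7 [263, 258, 36, 33, 253, 310, 430, 486, 486, 431, 310, 260, 71, 105, 105, 9, 69, 10, 27]
0.75 [1048, 1050, 1049, 1048, 1047, 1039, 720, 723, 722, 723, 722, 722, 718, 721, 720, 721, 895, 12, 31]
[[     0      0    512    384 196299]
 [  
[... 345 characters left out ...]
 273.0234 ] [508.44547 329.22116] ((473.6395568847656, 302.68975830078125), 35.1330451965332)
0.066 ((479.7156066894531, 301.93292236328125), (58.743534088134766, 67.21160888671875), 77.84283447265625) [444.68912 273.5904 ] [515.53986 330.78833] ((480.114501953125, 303.78472900390625), 35.75832748413086)
side mask [250 203  31  36 507]
side pts 180 [[452.55299416 210.83843489  63.77516772]
 [472.0755463  309.58929218  85.66719255]
 [505.5015931  330.45995716 101.33956468]]
top pts 142 [[454.58511905 275.07018865  62.5656056 ]
 [482.58029661 301.99601859  73.44945416]
 [507.03773727 326.43305006 102.03933947]]
203 250 279
205 250 279
207 250 280
209 258 279
211 257 279
213 258 275
215 260 274
```

Call:
arm_command(
  xyz=[
    [0,0,-20],
    [0,0,-20],
    [0,0,-20],
    [0,0,-20],
    [0,0,-20],
    [0,0,-15],
    [0,0,-6.5],
    [0,0,0],
    [0,0,0],
  ],
  spin=[0,0,0,0,0,0,0,0,0],
)

```text
time: 2.8
tool_pos: [0.5419, -0.4112, 0.3643]
tool_rot: [3.141, 0.001, 1.691]
contact_force: [-0.9, -0.6, 0.9]
opening: 0.0918
grip_force: 0.0
```

Call:
arm_command(
  xyz=[
    [0,0,0],
    [0,0,0],
    [0,0,0],
    [0,0,0],
    [0,0,0],
    [0,0,0],
    [0,0,0],
    [0,0,0],
    [0,0,0],
    [0,0,0],
  ],
  spin=[0,0,0,0,0,0,0,0,0,0],
  jaw=-1,
  squeeze=30,
)

```text
time: 3.8
tool_pos: [0.5425, -0.4107, 0.3631]
tool_rot: [3.141, 0.0, 1.692]
contact_force: [1.5, -1.0, -2.4]
opening: 0.0278
grip_force: 31.4
```

Call:
arm_command(
  xyz=[
    [0,0,0.5],
    [0,0,0.5],
    [0,0,0],
  ],
  spin=[0,0,0],
)

```text
time: 4.1
tool_pos: [0.5425, -0.4107, 0.3635]
tool_rot: [3.141, -0.0, 1.692]
contact_force: [3.6, -2.8, -7.6]
opening: 0.0277
grip_force: 31.4
```

Call:
arm_command(
  xyz=[
    [0,0,0.5],
    [0,0,0.5],
    [0,0,0],
  ],
  spin=[0,0,0],
)

```text
time: 4.4
tool_pos: [0.5425, -0.4107, 0.365]
tool_rot: [3.141, -0.0, 1.692]
contact_force: [4.8, -1.3, -7.2]
opening: 0.028
grip_force: 31.4
```

Call:
arm_command(
  xyz=[
    [0,0,0.5],
    [0,0,0.5],
    [0,0,0],
  ],
  spin=[0,0,0],
)

```text
time: 4.7
tool_pos: [0.5425, -0.4107, 0.3659]
tool_rot: [3.141, -0.0, 1.692]
contact_force: [3.8, -2.1, -7.7]
opening: 0.0279
grip_force: 31.4
```

Call:
arm_command(
  xyz=[
    [0,0,0.5],
    [0,0,0.5],
    [0,0,0],
  ],
  spin=[0,0,0],
)

```text
time: 5.0
tool_pos: [0.5425, -0.4107, 0.3662]
tool_rot: [3.142, -0.001, 1.692]
contact_force: [6.2, -2.5, -10.6]
opening: 0.0275
grip_force: 31.4
```

Call:
arm_command(
  xyz=[
    [0,0,0.5],
    [0,0,0.5],
    [0,0,0],
  ],
  spin=[0,0,0],
)

```text
time: 5.3
tool_pos: [0.5426, -0.4108, 0.3668]
tool_rot: [-3.141, -0.001, 1.692]
contact_force: [5.4, -3.0, -12.6]
opening: 0.028
grip_force: 31.4
```

Call:
arm_command(
  xyz=[
    [0,0,0.5],
    [0,0,0.5],
    [0,0,0],
  ],
  spin=[0,0,0],
)

```text
time: 5.6
tool_pos: [0.5426, -0.4108, 0.3672]
tool_rot: [-3.141, -0.001, 1.692]
contact_force: [6.4, -3.1, -15.7]
opening: 0.0279
grip_force: 31.4
```

Call:
arm_command(
  xyz=[
    [0,0,0.5],
    [0,0,0.5],
    [0,0,0],
  ],
  spin=[0,0,0],
)

```text
time: 5.9
tool_pos: [0.5426, -0.4109, 0.3678]
tool_rot: [-3.141, -0.002, 1.692]
contact_force: [7.5, -4.5, -16.9]
opening: 0.0276
grip_force: 31.5
```

Call:
arm_command(
  xyz=[
    [0,0,0.5],
    [0,0,0.2],
    [0,0,0],
  ],
  spin=[0,0,0],
)

```text
time: 6.2
tool_pos: [0.5425, -0.4107, 0.3702]
tool_rot: [3.141, -0.001, 1.692]
contact_force: [5.0, -2.1, -6.5]
opening: 0.0281
grip_force: 31.4
```

Run:
```python
from h import *
s=observe(); print(s['tool_pos'],s['contact_force'],s['opening'])
c=read_camera('side'); W=cloud(c)
cv2.imwrite('pics/s1.png',cv2.resize(c['img'][110:200,270:360,::-1],(600,600),interpolation=cv2.INTER_CUBIC))
```

```text
[ 0.54253343 -0.41074415  0.37015588] [ 4.97947855 -2.1467049  -6.45732556] 0.028062961316328246
```

View pics/s1.png

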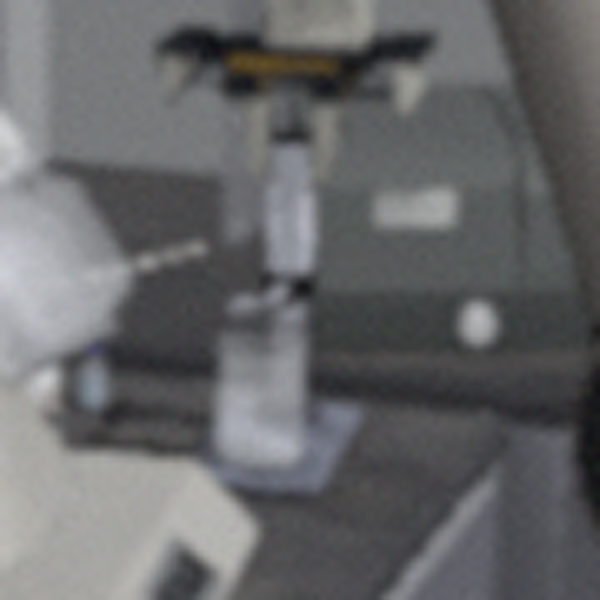

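The sleeve is gripped and the button has cammed under: the force peaked at 17 N and then dropped to 6.5 N. Next comes free travel, then feeling for the hole.

Call:
arm_command(
  xyz=[
    [0,0,1],
    [0,0,1],
    [0,0,1],
    [0,0,1],
    [0,0,1],
    [0,0,1],
    [0,0,1],
    [0,0,1],
    [0,0,0],
  ],
  spin=[0,0,0,0,0,0,0,0,0],
)

```text
time: 7.15
tool_pos: [0.5424, -0.4106, 0.3791]
tool_rot: [3.141, 0.0, 1.692]
contact_force: [4.6, -1.2, -5.2]
opening: 0.0278
grip_force: 31.4
```

Call:
arm_command(
  xyz=[
    [0,0,0.5],
    [0,0,0.5],
    [0,0,0],
  ],
  spin=[0,0,0],
)

```text
time: 7.45
tool_pos: [0.5424, -0.4107, 0.3799]
tool_rot: [3.141, 0.0, 1.692]
contact_force: [4.2, -1.5, -5.8]
opening: 0.0277
grip_force: 31.4
```

Call:
arm_command(
  xyz=[
    [0,0,0.5],
    [0,0,0.5],
    [0,0,0],
  ],
  spin=[0,0,0],
)

```text
time: 7.75
tool_pos: [0.5424, -0.4107, 0.3809]
tool_rot: [3.141, 0.0, 1.692]
contact_force: [4.4, -1.5, -5.8]
opening: 0.0277
grip_force: 31.4
```

Call:
arm_command(
  xyz=[
    [0,0,0.5],
    [0,0,0.5],
    [0,0,0],
  ],
  spin=[0,0,0],
)

```text
time: 8.05
tool_pos: [0.5424, -0.4107, 0.382]
tool_rot: [3.141, 0.0, 1.692]
contact_force: [4.3, -2.6, -5.2]
opening: 0.0279
grip_force: 31.4
```

Call:
arm_command(
  xyz=[
    [0,0,0.5],
    [0,0,0.5],
    [0,0,0],
  ],
  spin=[0,0,0],
)

```text
time: 8.35
tool_pos: [0.5424, -0.4106, 0.383]
tool_rot: [3.141, 0.0, 1.692]
contact_force: [4.6, -1.7, -6.0]
opening: 0.0276
grip_force: 31.4
```

Call:
arm_command(
  xyz=[
    [0,0,0.5],
    [0,0,0.5],
    [0,0,0],
  ],
  spin=[0,0,0],
)

```text
time: 8.65
tool_pos: [0.5424, -0.4107, 0.3839]
tool_rot: [3.141, 0.0, 1.692]
contact_force: [5.6, -2.1, -5.9]
opening: 0.0278
grip_force: 31.4
```

Call:
arm_command(
  xyz=[
    [0,0,0.5],
    [0,0,0.5],
    [0,0,0],
  ],
  spin=[0,0,0],
)

```text
time: 8.95
tool_pos: [0.5424, -0.4106, 0.3849]
tool_rot: [3.141, 0.0, 1.692]
contact_force: [5.1, -1.5, -6.5]
opening: 0.0276
grip_force: 31.4
```

Call:
arm_command(
  xyz=[
    [0,0,0.5],
    [0,0,0.5],
    [0,0,0],
  ],
  spin=[0,0,0],
)

```text
time: 9.25
tool_pos: [0.5424, -0.4106, 0.386]
tool_rot: [3.141, 0.0, 1.692]
contact_force: [5.1, -1.3, -5.5]
opening: 0.0278
grip_force: 31.4
```

Call:
arm_command(
  xyz=[
    [0,0,0.5],
    [0,0,0.5],
    [0,0,0],
  ],
  spin=[0,0,0],
)

```text
time: 9.55
tool_pos: [0.5424, -0.4106, 0.387]
tool_rot: [3.141, 0.0, 1.692]
contact_force: [5.7, -1.4, -4.9]
opening: 0.0277
grip_force: 31.4
```

Call:
arm_command(
  xyz=[
    [0,0,0.5],
    [0,0,0.5],
    [0,0,0],
  ],
  spin=[0,0,0],
)

```text
time: 9.85
tool_pos: [0.5424, -0.4106, 0.388]
tool_rot: [3.141, 0.0, 1.692]
contact_force: [5.1, -1.2, -5.8]
opening: 0.0278
grip_force: 31.4
```

Call:
arm_command(
  xyz=[
    [0,0,0.5],
    [0,0,0.5],
    [0,0,0],
  ],
  spin=[0,0,0],
)

```text
time: 10.15
tool_pos: [0.5425, -0.4106, 0.3889]
tool_rot: [3.141, 0.0, 1.692]
contact_force: [5.3, -1.5, -5.5]
opening: 0.0279
grip_force: 31.4
```

Call:
arm_command(
  xyz=[
    [0,0,0.5],
    [0,0,0.5],
    [0,0,0],
  ],
  spin=[0,0,0],
)

```text
time: 10.45
tool_pos: [0.5424, -0.4106, 0.3899]
tool_rot: [3.141, 0.0, 1.692]
contact_force: [4.9, -1.7, -6.4]
opening: 0.0279
grip_force: 31.4
```

Call:
arm_command(
  xyz=[
    [0,0,0.5],
    [0,0,0.5],
    [0,0,0],
  ],
  spin=[0,0,0],
)

```text
time: 10.75
tool_pos: [0.5424, -0.4106, 0.391]
tool_rot: [3.141, 0.0, 1.692]
contact_force: [5.4, -1.4, -6.5]
opening: 0.0278
grip_force: 31.4
```

Call:
arm_command(
  xyz=[
    [0,0,0.5],
    [0,0,0.5],
    [0,0,0],
  ],
  spin=[0,0,0],
)

```text
time: 11.05
tool_pos: [0.5424, -0.4106, 0.3922]
tool_rot: [3.141, 0.0, 1.692]
contact_force: [4.8, -1.9, -4.9]
opening: 0.0278
grip_force: 31.4
```

Call:
arm_command(
  xyz=[
    [0,0,0.5],
    [0,0,0.5],
    [0,0,0],
  ],
  spin=[0,0,0],
)

```text
time: 11.35
tool_pos: [0.5424, -0.4106, 0.3932]
tool_rot: [3.141, 0.0, 1.692]
contact_force: [5.8, -0.9, -4.0]
opening: 0.0275
grip_force: 31.4
```

Call:
arm_command(
  xyz=[
    [0,0,0.5],
    [0,0,0.5],
    [0,0,0],
  ],
  spin=[0,0,0],
)

```text
time: 11.65
tool_pos: [0.5424, -0.4106, 0.3945]
tool_rot: [3.141, 0.001, 1.692]
contact_force: [5.3, -2.4, -2.9]
opening: 0.0282
grip_force: 31.4
```

Call:
arm_command(
  xyz=[
    [0,0,0.5],
    [0,0,0.5],
    [0,0,0],
  ],
  spin=[0,0,0],
)

```text
time: 11.95
tool_pos: [0.5424, -0.4106, 0.3955]
tool_rot: [3.141, 0.001, 1.692]
contact_force: [5.7, 0.2, -2.8]
opening: 0.0281
grip_force: 31.4
```

Call:
arm_command(
  xyz=[
    [0,0,0.5],
    [0,0,0],
    [0,0,0],
  ],
  spin=[0,0,0],
)

```text
time: 12.25
tool_pos: [0.5424, -0.4106, 0.396]
tool_rot: [3.141, 0.001, 1.692]
contact_force: [5.6, -1.0, -1.6]
opening: 0.0276
grip_force: 31.4
```

Call:
arm_command(
  xyz=[
    [0,0,0.5],
    [0,0,0],
    [0,0,0],
  ],
  spin=[0,0,0],
)

```text
time: 12.55
tool_pos: [0.5424, -0.4106, 0.3966]
tool_rot: [3.141, 0.001, 1.692]
contact_force: [5.5, -0.6, -1.0]
opening: 0.0279
grip_force: 31.4
```

Call:
arm_command(
  xyz=[
    [0,0,0.5],
    [0,0,0],
    [0,0,0],
  ],
  spin=[0,0,0],
)

```text
time: 12.85
tool_pos: [0.5424, -0.4106, 0.3967]
tool_rot: [3.141, 0.0, 1.692]
contact_force: [4.5, -1.2, -2.2]
opening: 0.0278
grip_force: 31.4
```

Call:
arm_command(
  xyz=[
    [0,0,0.5],
    [0,0,0.5],
    [0,0,0],
  ],
  spin=[0,0,0],
)

```text
time: 13.15
tool_pos: [0.5425, -0.4106, 0.3973]
tool_rot: [3.141, 0.0, 1.692]
contact_force: [5.1, -1.7, -3.4]
opening: 0.0279
grip_force: 31.4
```

Call:
arm_command(
  xyz=[
    [0,0,0.5],
    [0,0,0.5],
    [0,0,0],
  ],
  spin=[0,0,0],
)

```text
time: 13.45
tool_pos: [0.5425, -0.4107, 0.3983]
tool_rot: [3.141, 0.0, 1.692]
contact_force: [5.6, -1.1, -3.9]
opening: 0.0278
grip_force: 31.4
```

Call:
arm_command(
  xyz=[
    [0,0,0.5],
    [0,0,0.5],
    [0,0,0],
  ],
  spin=[0,0,0],
)

```text
time: 13.75
tool_pos: [0.5425, -0.4107, 0.3986]
tool_rot: [3.141, -0.0, 1.692]
contact_force: [6.2, -2.0, -6.2]
opening: 0.0276
grip_force: 31.4
```

Call:
arm_command(
  xyz=[
    [0,0,0.5],
    [0,0,0.5],
    [0,0,0],
  ],
  spin=[0,0,0],
)

```text
time: 14.05
tool_pos: [0.5426, -0.4108, 0.3987]
tool_rot: [-3.141, -0.001, 1.692]
contact_force: [7.6, -2.0, -10.0]
opening: 0.0278
grip_force: 31.4
```

Call:
arm_command(
  xyz=[
    [0,0,0.5],
    [0,0,0.5],
    [0,0,0],
  ],
  spin=[0,0,0],
)

```text
time: 14.35
tool_pos: [0.5427, -0.4109, 0.3989]
tool_rot: [-3.141, -0.002, 1.692]
contact_force: [8.2, -2.7, -14.1]
opening: 0.0274
grip_force: 31.4
```

Call:
arm_command(
  xyz=[
    [0,0,-1],
    [0,0,-1],
    [0,0,-1],
    [0,0,0],
    [0,0,0],
  ],
  spin=[0,0,0,0,0],
)

```text
time: 14.85
tool_pos: [0.5425, -0.4107, 0.3982]
tool_rot: [3.141, -0.0, 1.692]
contact_force: [5.8, -0.7, -4.8]
opening: 0.0276
grip_force: 31.4
```

Call:
arm_command(
  xyz=[
    [0,0,-1],
    [0,0,-1],
    [0,0,0],
    [0,0,0],
  ],
  spin=[0,0,0,0],
)

```text
time: 15.25
tool_pos: [0.5424, -0.4106, 0.3967]
tool_rot: [3.141, 0.0, 1.692]
contact_force: [6.0, -1.0, -2.8]
opening: 0.0279
grip_force: 31.4
```

Call:
arm_command(
  xyz=[
    [0,0,-0.5],
    [0,0,-0.5],
    [0,0,0],
    [0,0,0],
  ],
  spin=[0,0,0,0],
)

```text
time: 15.65
tool_pos: [0.5424, -0.4105, 0.3965]
tool_rot: [3.14, 0.001, 1.692]
contact_force: [5.6, 0.4, 5.6]
opening: 0.0278
grip_force: 31.4
```

Call:
arm_command(
  xyz=[
    [0,0,-0.5],
    [0,0,-0.5],
    [0,0,0],
    [0,0,0],
  ],
  spin=[0,0,0,0],
)

```text
time: 16.05
tool_pos: [0.5423, -0.4105, 0.3963]
tool_rot: [3.14, 0.002, 1.692]
contact_force: [4.1, 1.7, 8.6]
opening: 0.028
grip_force: 31.4
```

Run:
```python
from h import *
c=read_camera('top'); d=read_camera('side')
a=cv2.resize(c['img'][140:200,340:420,::-1],(400,300),interpolation=cv2.INTER_CUBIC)
b=cv2.resize(d['img'][120:180,280:360,::-1],(400,300),interpolation=cv2.INTER_CUBIC)
cv2.imwrite('pics/s2.png',np.hstack([a,b]))
W=cloud(d);F=W[140:175,295:325].reshape(-1,3);
i=d['img'].astype(int).sum(2)[140:175,295:325].ravel()
m=(i<130)&(F[:,2]>.08)&(F[:,2]<.19)&(F[:,1]<-.35)&(F[:,1]>-.45); print('collar',m.sum(),np.round(F[m]*1000)[:40].tolist())
W=cloud(c);F=W[150:195,345:385].reshape(-1,3);F=F[(F[:,2]>.13)&(F[:,2]<.18)];print(len(F),np.median(F,0),F.min(0),F.max(0))
```

```text
collar 5 [[527.0, -395.0, 151.0], [526.0, -407.0, 148.0], [528.0, -381.0, 149.0], [526.0, -392.0, 147.0], [525.0, -404.0, 144.0]]
84 [ 0.53554743 -0.33405112  0.1512172 ] [ 0.50323668 -0.38475704  0.13962248] [ 0.55824606 -0.29318947  0.16069938]
```

View pics/s2.png

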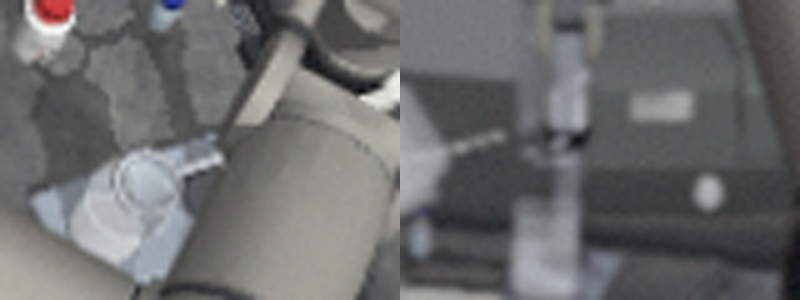

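The sleeve is locked both ways. The ring now stands clear above the beaker at about 151 mm. I'll relax, release and go up.

Call:
arm_command(
  xyz=[
    [0,0,1],
    [0,0,1.2],
    [0,0,0],
    [0,0,0],
  ],
  spin=[0,0,0,0],
)

```text
time: 16.55
tool_pos: [0.5425, -0.4107, 0.3966]
tool_rot: [3.141, 0.0, 1.692]
contact_force: [6.1, -0.4, 0.6]
opening: 0.028
grip_force: 31.4
```

Call:
arm_command(
  xyz=[
    [0,0,0],
    [0,0,0],
    [0,0,0],
    [0,0,0],
    [0,0,0],
    [0,0,0],
    [0,0,0],
    [0,0,0],
    [0,0,15],
    [0,0,20],
    [0,0,25],
    [0,0,25],
    [0,0,20],
  ],
  spin=[0,0,0,0,0,0,0,0,0,0,0,0,0],
  jaw=1,
)

```text
time: 17.85
tool_pos: [0.5422, -0.4105, 0.5034]
tool_rot: [3.141, 0.001, 1.692]
contact_force: [1.1, -1.1, 0.1]
opening: 0.0918
grip_force: 0.0
```

Call:
arm_command(
  xyz=[
    [-15.2,32.5,0],
    [-15.2,32.5,0],
    [-15.2,32.5,0],
    [-15.2,32.5,0],
    [-15.2,32.5,0],
    [-15.2,32.5,0],
    [-15.2,32.5,0],
    [-15.2,32.5,0],
    [0,37.5,0],
    [0,37.5,0],
    [0,37.5,0],
    [0,37.5,0],
    [0,37.5,0],
    [0,37.5,0],
    [0,37.5,0],
    [0,37.5,0],
    [0,0,0],
  ],
  spin=[0,0,0,0,0,0,0,0,0,0,0,0,0,0,0,0,0],
)

```text
time: 19.55
tool_pos: [0.4201, 0.1525, 0.5017]
tool_rot: [3.141, -0.001, 1.697]
contact_force: [0.0, -0.2, -0.2]
opening: 0.0917
grip_force: 0.0
```

Call:
arm_command(
  xyz=[
    [11.8,30.1,0],
    [11.8,30.1,0],
    [11.8,30.1,0],
    [11.8,30.1,0],
    [11.8,30.1,0],
    [0,0,-30],
    [0,0,-40],
    [0,0,-40],
    [0,0,-30],
    [0,0,-20],
    [0,0,0],
    [0,0,0],
  ],
  spin=[0,0,0,0,0,0,0,0,0,0,0,0],
)

```text
time: 20.75
tool_pos: [0.4802, 0.2994, 0.3423]
tool_rot: [3.141, -0.0, 1.691]
contact_force: [1.0, 0.5, 0.5]
opening: 0.0922
grip_force: 0.0
```

Run:
```python
from h import *
c=read_camera('top'); d=read_camera('side')
b=cv2.resize(d['img'][180:255,220:320,::-1],(400,300),interpolation=cv2.INTER_CUBIC)
a=cv2.resize(c['img'][140:200,340:420,::-1],(400,300),interpolation=cv2.INTER_CUBIC)
e=cv2.resize(d['img'][125:185,280:360,::-1],(400,300),interpolation=cv2.INTER_CUBIC)
f=cv2.resize(c['img'][190:265,170:270,::-1],(400,300),interpolation=cv2.INTER_CUBIC)
cv2.imwrite('pics/s3.png',np.vstack([np.hstack([a,b]),np.hstack([e,f])]))
W=cloud(c);F=W[145:205,340:385].reshape(-1,3);F=F[(F[:,2]>.13)&(F[:,2]<.18)&(F[:,1]>-.35)];print(len(F),np.median(F,0),F.min(0),F.max(0),cv2.minEnclosingCircle((F[:,:2]*1000).astype(np.float32)))
F=W[145:200,380:412].reshape(-1,3);F=F[(F[:,2]>.235)&(F[:,2]<.3)];print('top',len(F),np.median(F,0),F.min(0),F.max(0))
```

```text
64 [ 0.53049115 -0.32137741  0.15131956] [ 0.50495631 -0.34833845  0.13828178] [ 0.55758601 -0.29181273  0.15922456] ((532.2039184570312, -319.5860595703125), 28.807086944580078)
top 74 [ 0.54160873 -0.4100085   0.25215052] [ 0.52778229 -0.42717147  0.23540167] [ 0.55861595 -0.3958723   0.25955731]
```

View pics/s3.png

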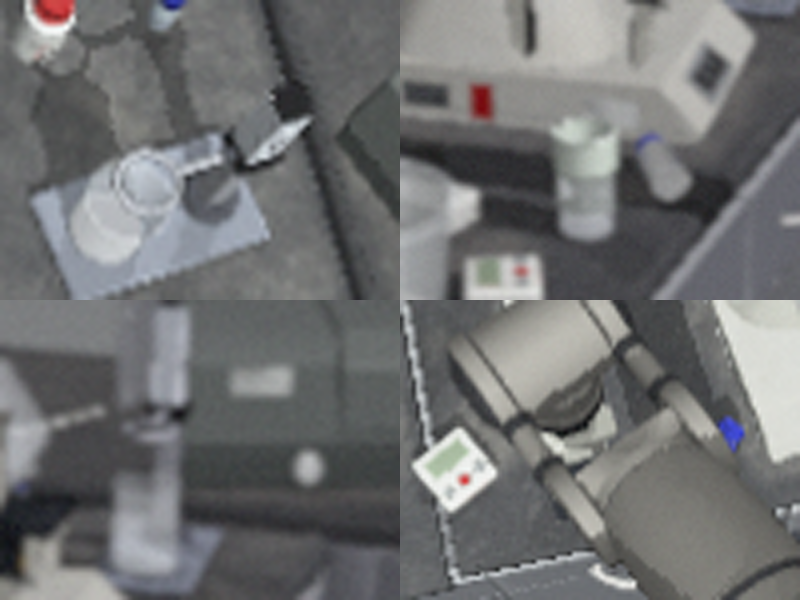

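The sleeve has stayed up (ring at about (531.5,-319.5), z about 152 mm), and the funnel is untouched under the open gripper. I'll descend and grip it.

Call:
arm_command(
  xyz=[
    [0,1,-20],
    [0,0.6,-20],
    [0,0,-20],
    [0,0,-20],
    [0,0,-10],
    [0,0,-5],
    [0,0,0],
    [0,0,0],
  ],
  spin=[0,0,0,0,0,0,0,0],
)

```text
time: 21.65
tool_pos: [0.48, 0.3016, 0.2477]
tool_rot: [3.14, -0.001, 1.692]
contact_force: [-0.2, -0.1, 0.1]
opening: 0.092
grip_force: 0.0
```

Call:
arm_command(
  xyz=[
    [0,0,0],
    [0,0,0],
    [0,0,0],
    [0,0,0],
    [0,0,0],
    [0,0,0],
    [0,0,0],
    [0,0,0],
  ],
  spin=[0,0,0,0,0,0,0,0],
  jaw=-1,
  squeeze=6,
)

```text
time: 22.45
tool_pos: [0.4797, 0.3014, 0.2466]
tool_rot: [3.141, -0.0, 1.692]
contact_force: [-0.3, -0.4, -0.2]
opening: 0.0561
grip_force: 6.0
```

Call:
arm_command(
  xyz=[
    [0,0,3],
    [0,0,8],
    [0,0,15],
    [0,0,25],
    [0,0,30],
    [0,0,35],
    [0,0,35],
    [0,0,35],
    [0,0,30],
    [0,0,20],
    [0,0,10],
    [0,0,0],
  ],
  spin=[0,0,0,0,0,0,0,0,0,0,0,0],
  squeeze=10,
)

```text
time: 23.65
tool_pos: [0.4795, 0.3014, 0.4941]
tool_rot: [3.139, -0.001, 1.692]
contact_force: [-0.8, -0.5, -1.1]
opening: 0.0557
grip_force: 10.0
```

Call:
arm_command(
  xyz=[
    [-6,-15,0],
    [-12,-25,0],
    [-12,-30,0],
    [-12,-30,0],
    [-12,-30,0],
    [-6,-21.5,0],
    [0,-30,0],
    [0,-30,0],
    [0,-30,0],
    [0,-30,0],
    [0,-30,0],
    [0,-30,0],
    [0,-30,0],
    [0,-30,0],
    [0,-30,0],
    [0,-20,0],
    [0,-10,0],
    [0,0,0],
  ],
  spin=[0,0,0,0,0,0,0,0,0,0,0,0,0,0,0,0,0,0],
)

```text
time: 25.45
tool_pos: [0.4196, -0.1508, 0.4915]
tool_rot: [-3.14, -0.001, 1.69]
contact_force: [-0.1, 0.1, -1.0]
opening: 0.0555
grip_force: 10.0
```

Run:
```python
from h import *
print(observe()['tool_pos'])
c=read_camera('top'); d=read_camera('side')
b=cv2.resize(d['img'][60:255,180:440,::-1],(800,600),interpolation=cv2.INTER_CUBIC)
cv2.imwrite('pics/s4.png',b)
```

```text
[ 0.41962332 -0.15080301  0.49154719]
```

View pics/s4.png

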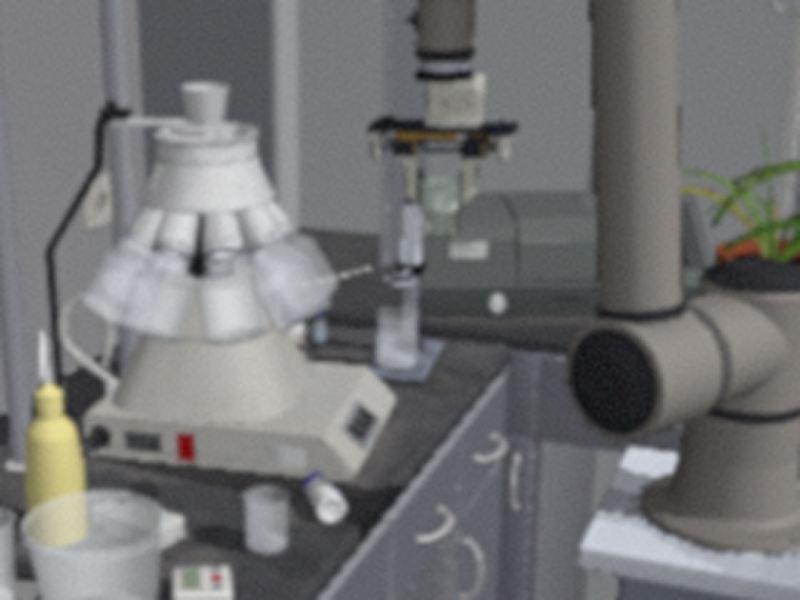

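The funnel is held upright between the pads (about (440,200) in the picture), and the rest beaker stands where it was. Next I'll go over the ring.

Call:
arm_command(
  xyz=[
    [8,-12,0],
    [14,-21,0],
    [18,-27,0],
    [20,-30,0],
    [20,-30,0],
    [16,-25,0],
    [10.9,-15.7,0],
    [5,-8,0],
    [0,0,0],
    [0,0,-15],
    [0,0,-25],
    [0,0,-30],
    [0,0,-20],
    [0,0,-10],
    [0,0,0],
    [0,0,0],
  ],
  spin=[0,0,0,0,0,0,0,0,0,0,0,0,0,0,0,0],
)

```text
time: 27.15
tool_pos: [0.5317, -0.3185, 0.394]
tool_rot: [3.14, 0.001, 1.692]
contact_force: [-0.2, -0.3, 0.3]
opening: 0.0558
grip_force: 10.0
```

Run:
```python
from h import *
s=observe();print(s['tool_pos'],s['tool_rot'])
d=read_camera('side'); c=read_camera('top')
cv2.imwrite('pics/s5.png',np.hstack([cv2.resize(d['img'][105:175,275:345,::-1],(400,400),interpolation=cv2.INTER_CUBIC),cv2.resize(c['img'][135:205,340:410,::-1],(400,400),interpolation=cv2.INTER_CUBIC)]))
```

```text
[ 0.53172773 -0.31851456  0.39398843] [3.14014556e+00 1.30827166e-03 1.69234005e+00]
```

View pics/s5.png

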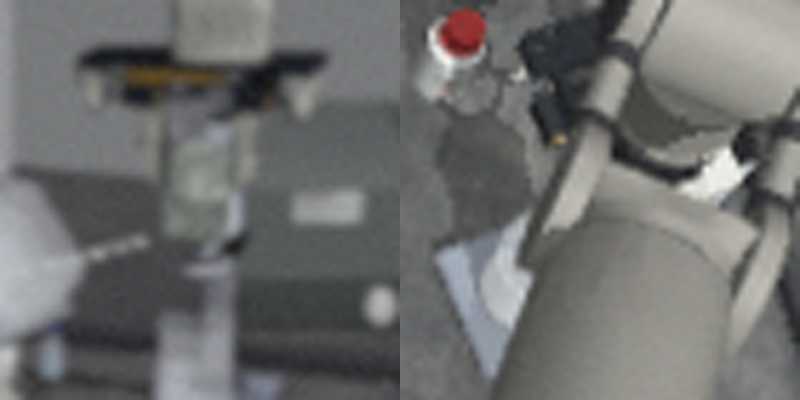

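The funnel hangs above the ring (cup centre at about (200,200), ring at about (205,268) in the crop). I'll lower it, feeling for contact.

Call:
arm_command(
  xyz=[
    [0,-0.7,-6],
    [0,0,-6],
    [0,0,-6],
    [0,0,-6],
    [0,0,-6],
    [0,0,-6],
    [0,0,-5],
    [0,0,-4],
    [0,0,0],
    [0,0,0],
  ],
  spin=[0,0,0,0,0,0,0,0,0,0],
)

```text
time: 28.25
tool_pos: [0.5316, -0.3195, 0.3477]
tool_rot: [3.141, 0.0, 1.692]
contact_force: [-0.3, 1.1, -0.8]
opening: 0.0558
grip_force: 10.0
```

Call:
arm_command(
  xyz=[
    [0,0,-2],
    [0,0,-2],
    [0,0,-1],
    [0,0,0],
    [0,0,0],
  ],
  spin=[0,0,0,0,0],
)

```text
time: 28.75
tool_pos: [0.5316, -0.3195, 0.3427]
tool_rot: [3.141, 0.0, 1.692]
contact_force: [-0.4, 0.4, -0.4]
opening: 0.056
grip_force: 10.0
```

Call:
arm_command(
  xyz=[
    [0,0,-1],
    [0,0,-1],
    [0,0,-1],
    [0,0,-1],
    [0,0,0],
    [0,0,0],
  ],
  spin=[0,0,0,0,0,0],
)

```text
time: 29.35
tool_pos: [0.5316, -0.3195, 0.3386]
tool_rot: [3.142, -0.0, 1.692]
contact_force: [-0.6, 0.1, -0.8]
opening: 0.056
grip_force: 10.0
```

Call:
arm_command(
  xyz=[
    [0,0,-0.5],
    [0,0,-0.5],
    [0,0,-0.5],
    [0,0,0],
    [0,0,0],
  ],
  spin=[0,0,0,0,0],
)

```text
time: 29.85
tool_pos: [0.5316, -0.3195, 0.3371]
tool_rot: [3.141, -0.0, 1.692]
contact_force: [0.6, 0.3, -0.9]
opening: 0.0556
grip_force: 10.0
```

Call:
arm_command(
  xyz=[
    [0,0,-0.5],
    [0,0,-0.5],
    [0,0,-0.5],
    [0,0,0],
    [0,0,0],
  ],
  spin=[0,0,0,0,0],
)

```text
time: 30.35
tool_pos: [0.5316, -0.3195, 0.3356]
tool_rot: [3.142, -0.0, 1.692]
contact_force: [-0.2, -0.0, 0.1]
opening: 0.0557
grip_force: 10.0
```

Call:
arm_command(
  xyz=[
    [0,0,-0.5],
    [0,0,-0.5],
    [0,0,0],
    [0,0,0],
  ],
  spin=[0,0,0,0],
)

```text
time: 30.75
tool_pos: [0.5316, -0.3195, 0.3346]
tool_rot: [3.142, -0.0, 1.692]
contact_force: [0.4, 0.3, -0.1]
opening: 0.0561
grip_force: 10.0
```

Call:
arm_command(
  xyz=[
    [0,0,-0.5],
    [0,0,-0.5],
    [0,0,0],
    [0,0,0],
  ],
  spin=[0,0,0,0],
)

```text
time: 31.15
tool_pos: [0.5316, -0.3195, 0.3339]
tool_rot: [3.141, 0.0, 1.692]
contact_force: [-0.3, 0.5, 2.6]
opening: 0.0555
grip_force: 10.0
```

Call:
arm_command(
  xyz=[
    [0,0,-0.5],
    [0,0,-0.5],
    [0,0,0],
    [0,0,0],
  ],
  spin=[0,0,0,0],
)

```text
time: 31.55
tool_pos: [0.5316, -0.3194, 0.3332]
tool_rot: [3.141, 0.0, 1.692]
contact_force: [-1.7, 2.1, 4.4]
opening: 0.0557
grip_force: 10.0
```

Contact came at the predicted height. I'll ease off, open slowly and rise.

Call:
arm_command(
  xyz=[
    [0,0,0.6],
    [0,0,0],
    [0,0,0],
  ],
  spin=[0,0,0],
  squeeze=3,
)

```text
time: 31.85
tool_pos: [0.5317, -0.3194, 0.3332]
tool_rot: [3.141, -0.0, 1.692]
contact_force: [-0.2, 1.7, 2.1]
opening: 0.0557
grip_force: 3.0
```

Call:
arm_command(
  xyz=[
    [0,0,0],
    [0,0,0],
    [0,0,0],
    [0,0,0],
    [0,0,0],
    [0,0,0],
    [0,0,0],
    [0,0,0],
    [0,0,10],
    [0,0,20],
    [0,0,30],
    [0,0,30],
    [0,0,30],
    [0,0,30],
    [0,0,20],
  ],
  spin=[0,0,0,0,0,0,0,0,0,0,0,0,0,0,0],
  jaw=1,
)

```text
time: 33.35
tool_pos: [0.5313, -0.3192, 0.5068]
tool_rot: [3.139, 0.003, 1.692]
contact_force: [0.1, -1.3, 0.1]
opening: 0.092
grip_force: 0.0
```

Call:
arm_command(
  xyz=[
    [-15,10,0],
    [-30,20,0],
    [-30,20,0],
    [-30,25,0],
    [-30,25,0],
    [-15,25,0],
    [0,25,0],
    [0,25,0],
    [0,25,0],
    [0,0,0],
    [0,0,0],
  ],
  spin=[0,0,0,0,0,0,0,0,0,0,0],
)

```text
time: 34.45
tool_pos: [0.3815, -0.1193, 0.504]
tool_rot: [3.14, 0.001, 1.693]
contact_force: [-0.4, -1.0, 0.2]
opening: 0.0918
grip_force: 0.0
```

Run:
```python
from h import *
d=read_camera('side'); c=read_camera('top')
cv2.imwrite('pics/s6.png',np.hstack([cv2.resize(d['img'][125:195,275:345,::-1],(400,400),interpolation=cv2.INTER_CUBIC),cv2.resize(c['img'][135:205,340:410,::-1],(400,400),interpolation=cv2.INTER_CUBIC)]))
W=cloud(c);F=W[135:205,340:390].reshape(-1,3);F=F[(F[:,2]>.165)&(F[:,2]<.21)&(F[:,1]>-.37)];print(len(F),np.percentile(F,[3,50,97],axis=0))
F=W[140:200,380:412].reshape(-1,3);F=F[(F[:,2]>.235)&(F[:,2]<.3)];print('sleeve top',np.median(F,0))
```

```text
55 [[ 0.51356225 -0.34643183  0.16606698]
 [ 0.54394682 -0.33521293  0.18045659]
 [ 0.55840411 -0.29253307  0.19020314]]
sleeve top [ 0.54250824 -0.40776638  0.25328702]
```

View pics/s6.png

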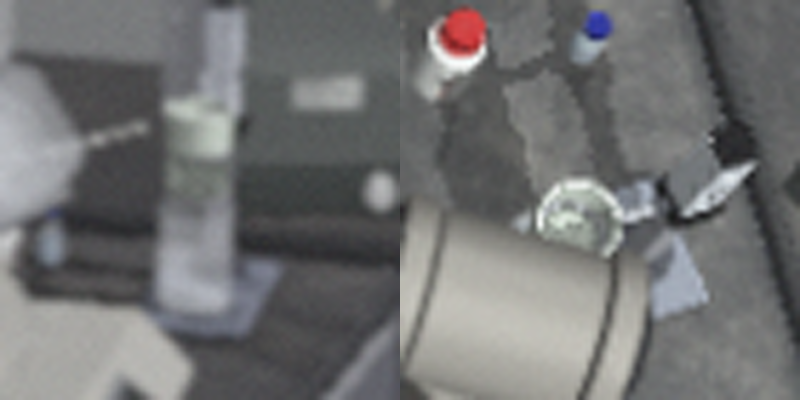

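The funnel sits in the ring and the sleeve top is still at 253 mm. I'll clear the arm from the top view and check that the funnel is upright.

Call:
arm_command(
  xyz=[
    [0,30,0],
    [0,30,0],
    [0,30,0],
    [0,30,0],
    [0,30,0],
    [0,30,0],
    [0,30,0],
    [0,20,0],
    [0,0,0],
    [0,0,0],
  ],
  spin=[0,0,0,0,0,0,0,0,0,0],
)

```text
time: 35.55
tool_pos: [0.382, 0.11, 0.5031]
tool_rot: [-3.141, 0.001, 1.692]
contact_force: [-0.8, -0.6, -0.5]
opening: 0.0916
grip_force: 0.0
```

Run:
```python
from h import *
cs=[read_camera('top') for _ in range(8)]; ds=[read_camera('side') for _ in range(8)]
c=cs[0];d=ds[0]
def im(L,a,b,e,f): return cv2.resize(np.mean([x['img'] for x in L],0)[a:b,e:f,::-1],(400,400),interpolation=cv2.INTER_CUBIC)
cv2.imwrite('pics/s7.png',np.hstack([im(ds,130,180,285,335),im(cs,145,195,345,395)]))
F=np.concatenate([cloud(x)[145:200,345:385].reshape(-1,3) for x in cs]);F=F[(F[:,2]>.172)&(F[:,2]<.2)&(F[:,1]>-.36)]
print(len(F),np.percentile(F,[1,50,99],axis=0))
q=F-[.5316,-.3195,.185]; r=np.hypot(q[:,0],q[:,1]); q=q[(r>22)|((r>.022)&(r<.031))]
print('rim tilt',np.linalg.lstsq(np.c_[q[:,:2],np.ones(len(q))],q[:,2],rcond=None)[0],len(q))
g=np.mean([x['img'] for x in cs],0); m=((g[...,1]-g[...,2]>3)&(g.sum(2)>380)).astype(np.uint8); r=np.zeros_like(m); r[145:195,345:385]=m[145:195,345:385]
k=np.argwhere(r)[:,::-1]; P=np.array([ray(c,u,v,.185)[:2] for u,v in k]);print(len(P),P.min(0),P.max(0))
```

```text
519 [[ 0.50288287 -0.34799618  0.17231655]
 [ 0.53274002 -0.3214192   0.18162139]
 [ 0.55992091 -0.28987332  0.19463452]]
rim tilt [ 0.01217425  0.00425735 -0.00325559] 509
217 [ 0.49407661 -0.34523594] [ 0.65419415 -0.24677144][ WARN:0@32.859] global loadsave.cpp:1063 imwrite_ Unsupported depth image for selected encoder is fallbacked to CV_8U.
```

View pics/s7.png

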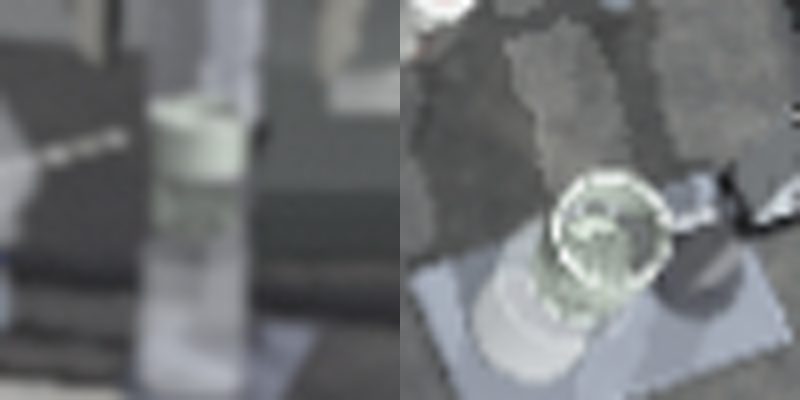

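The rim is level (tilt about 0.01) and centred at about (532,-320) mm at the expected height. The stem is clear above the receiver and the arm touches nothing, so I'll hand in.

```bash
python3 -c "
from cell import *
print(hand_in())"
```

```text
the job is handed in; nothing more can be done
None
```

The job is handed in at about 36 s: the sleeve is up one hole and locked by the button (it resisted both up and down), the funnel sits level and centred in the ring, and neither beaker was seen to move.

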